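Tuck the basket case's flap under its lip

ROBOT

A 6-joint arm with a two-finger parallel gripper is mounted at the origin on the work surface; the furniture and walls round the work are solid. World frame = base frame: x ahead of the robot, y to its left, z up, the work surface at z = 0. Lengths are in m, angles in rad, forces in N, time in s.
With the tool pointing down it reaches from about 0.325 to 0.775 m from the base axis. Payload 5.5 kg.
Tool frame: the origin (TCP) lies at the very end of the fingers, on their centre line; the grasp point (between the pads) lies 19 mm behind it (ctrl.grasp_offset is the z of the grasp point in the tool frame, in m); z points along the fingers, y is the line along which they close (so a half turn about z gives the same grasp; the last joint's range is limited). The gripper opens to 88 mm and grips with 3 to 60 N. Pads are 20 mm wide; open, the fingers measure 115 mm over their backs; the gripper's body (75 mm by 178 mm) begins 61 mm behind the grasp point.
Start: joints at [-1.328, 0.091, 1.231, -0, 1.82, -0.057], TCP at [0.177, -0.573, 0.223] pointing down, gripper open.
Joint ranges: [-2.87, 2.87], [-0.86, 2.18], [0.17, 2.46], [-1.51, 4.65], [0.06, 2.69], [-2.65, 2.65]. Speed limits (rad/s): [2.57, 2.57, 3.01, 3.14, 3.14, 3.14].

INTERFACE

Orientations are given as a rotation vector (axis times angle).
In Python, from rig import ctrl, cams gives the robot as it stands.
- The arm moves only by the tool step_arm, never from a script. Its argument "deltas" is one flat list of numbers, 7 for each row, row after row: the shift along the tool's x, y, z in units of 0.25 m (1.0 is 0.25 m), then the turn, a rotation vector about the tool's x, y, z in units of 90 degrees (1.0 is 90 degrees), then the opening, from 0 (shut) to 1 (fully open). A call has 1 to 10 rows; each row shifts and turns the commanded pose from where the row before left it, along the tool's axes as they then stand; what a row does not reach is not made up. A row lasts 1/8 s, in which the tool goes at most 62.5 mm and 10.7 degrees, less where a joint would pass 70% of its speed; a pose out of reach is approached as far as the arm can. A call with a number of a shift or a turn outside -1 to 1 is refused whole. A call with a gripper value outside its range is refused whole. The fingers move at their own pace and stop on an object; "squeeze" is the grip in N (left out, the last holds). Time passes only in rows, so rows that do not move let the fingers close. It gives the time, the measured TCP pose, the force, the opening and the grip force at its end, in the units of the state.
- ctrl.get_state(): the state, without advancing time (a new reading comes with each control period).
- cams.camera(name): name is "side" or "top" or "wrist"; returns a dict with "frame" (480x640x3 uint8, blue, green, red), "range_z" (480x640 float32, m along the optical axis (not along the pixel's ray), 0 where there is no reading), "vfov" (degrees; the focal length in pixels is half the picture's height over the tangent of half this angle, whatever the lens; pixels are square), "cx", "cy" (the principal point, pixels), "pose" (4x4, takes a point from camera to world coordinates); the wrist camera has in their place "tool_from_camera" (4x4, takes a point from camera to tool coordinates, whose origin is the TCP and whose axes are the flange's). Camera axes: x right, y down, z forward; pixel columns grow to the right and rows downward; lengths in m; the calibration is good to about 2 mm. A picture is of the moment at which its call begins: read the wrist's pose just before it.
- ctrl.close_job(): hands the job in; it is judged then, once.
The state is a dict: "t": time; "joint_pos": joint angles; "joint_velocities": joint speeds; "effort": joint torques, N m; "position": TCP position; "eef_rot": TCP orientation; "contact_force": force on the tool from outside, world axes, zero at the start; "torque": the same for the moment, N m; "gripper_width": finger opening in m; "finger_force": force on a finger pad.
Only numpy, scipy, OpenCV 4.12 (cv2) and the standard library are available. Lean on these libraries where they do the work, as an engineer would, in place of code of your own. Each camera call takes 0.05 s, during which the arm holds its last target. There are 200 camera calls.

TASK

Close the spare-basket case with the fingertips only: fold its springy orange flap down over the filter basket, then, while it is down, push its black thumb catch away from the hinge until the flap's edge is fully home beneath the steel lip, and take the hand away so that it stays shut by itself. Push gently; do not take the flap between the fingers, and do not lift or disturb the basket or the other things on the counter.

Things in the scene. Friction and masses are not known exactly. Their poses are not given: they have to be found in the camera images.
- case: Open plywood case, 122 (x) x 100 (y) x 55 mm, on a fixed brown wooden riser 150 x 124 x 140 mm high. Origin: on the counter, under the middle; x points from the flap's hinge (robot's side) to the steel lip (far end), z up; turned up to 0.35 rad either way. Heights over the counter: near wall and ledge under the lip 178 mm, side walls 180 mm, case floor 146 mm. Cavity 92 x 84 mm.
- hinge (a point): Centre of the flap's hinge axis on the near wall, at (-53, 0, 182) mm in the case frame; the axis runs along the case's y. The brass barrel is 8 mm thick.
- flap (a joint): Fold of the orange flap, rad: 0 = flat over the case, 1.57 = upright, 2.0 = stop, leaning back to the robot. Starts at 1.3 to 1.8. The crease is springy (0.06 N m/rad, at rest near 1.55, friction 0.02 N m): an untucked flap let go when flat rises again; 1 to 2 N at the catch hold it down.
- tongue (a joint): How far the orange panel has slid out along its own plane, away from the hinge, m: 0 at the start, 0.020 = stop, fully home. Needs a push of about 3 N and stays where it is left. With the flap flat, at 0 its edge lies 10 mm short of the lip's flat part (3 mm short of its nose), at 0.020 10 mm under the flat part.
- flap_edge (a point): Middle of the orange panel's free edge, 84 mm from the hinge axis at slide 0. Panel 72 mm long, 64 wide, 4 thick; x along it from hinge to edge, z out of its outer face (up when flat, towards the robot when upright). Flat, its outer face is 184 mm above the counter. Two guides, up to 36 mm from the hinge and 34 mm either side of the middle, stand 0.5 mm above it.
- catch (a point): Black thumb catch on the panel's outer face: the middle of its steep pushing face, which looks to the hinge and rises 6 mm above the panel; 50 mm from the hinge axis at slide 0, 3 mm above the outer face. 44 mm wide; beyond, it slopes down over 14 mm. Axes as flap_edge. Between the hinge and the catch the panel is plain, with room for a fingertip.
- lip_edge (a point): Middle of the steel lip's inner lower edge, at (41, 0, 188) mm in the case frame. The lip is 4 mm thick, over the case's full width, x = 41 to 61 mm; from this edge a nose slopes up towards the hinge to x = 34 mm, top 195 mm high. The slot between ledge and lip is 10 mm high, and 12 mm deep from here to the wall.
- basket: Steel filter basket, 67 mm across, 26 mm high, loose on the case's floor; origin under its centre. It stays in the case.
- cup: Bystander: dark blue-green espresso cup, 63x88x50 mm, loose on the counter; origin under its centre. Leave alone.
- jar: Bystander: glass bean jar with cork lid, 68x68x81 mm, loose on the counter; origin under its centre. Leave alone.
- timer: Bystander: cream kitchen timer, 58x62x18 mm, loose on the counter; origin under its centre. Leave alone.
- spoon: Bystander: teaspoon with red handle, 132x26x11 mm, loose on the counter; origin under its centre. Leave alone.
- tub: Bystander: white tablet tub, 49x49x81 mm, loose on the counter; origin under its centre. Leave alone.
- glass: Bystander: clear shot glass, 48x48x61 mm, loose on the counter; origin under its centre. Leave alone.
There are look-alikes about, which are no part of the job. What is shaped like the basket but green is not meant.

How it is judged:
At the end, for the whole second after the job is handed in: The flap lies flat (fold under 0.07 rad) with nothing holding it but the lip, slid out at least 15 mm of 20, its edge below the lip and at least 5 mm past the lip's inner edge; the basket rests in the case within 20 mm of where it was (value of joint flap below 0.07 rad and value of joint tongue above 0.015 m and z of flap_edge in the frame of lip_edge below 0 m and x of flap_edge in the frame of lip_edge above 0.005 m and distance of basket from where it was at the start of the episode below 0.02 m and linear speed of basket below 0.02 m/s); the robot touches nothing.
It fails at once if the flap is taken between the fingers (the grasp point lies within the panel's thickness) (z of the grasp point in the frame of flap_edge between -0.003 and 0.003 m and x of the grasp point in the frame of flap_edge between -0.072 and 0.002 m and y of the grasp point in the frame of flap_edge between -0.034 and 0.034 m).
It fails at once if the fingers press on the case or flap with more than 40 N (contact force between the fingers and case above 40 N).
It fails at once if the basket is lifted or moved by more than 20 mm (distance of basket from where it was at the start of the episode above 0.02 m).
It fails at once if a bystander is moved or lifted by more than 20 mm (distance of any of cup, jar, timer, spoon, tub, glass from where it was at the start of the episode above 0.02 m).
It also fails if it takes over 38 s, if anything falls off the work surface, if the arm or the gripper's body presses on something with over 40 N, if the wrist force passes 120 N, or if a joint passes its speed limit or range.

## Working session

There is one attempt and no reset: what is moved stays moved. The work goes in short steps, Python scripts to look and compute and a tool call to move; the robot and the scene stay as the last step left them, time stands still between calls to the robot, and variables do not carry over. Pictures are saved under pics/ and viewed, at most 10 in all, crops included, and the job is handed in when it is done.

Besides the shell and the picture viewer there is one more tool, called after "Emit:" by a JSON object that holds its "name" and its "arguments". step_arm: Moves the arm, as the interface text tells. Its arguments: {"type":"object","properties":{"deltas":{"type":"array","items":{"type":"number","minimum":-1,"maximum":1}},"squeeze":{"type":"number"}},"required":["deltas"]}

```bash
mkdir -p pics; ls
cat > h.py <<'E'
import numpy as np,cv2
from rig import ctrl,cams
from scipy.spatial.transform import Rotation as R
def cam(n):
    s=ctrl.get_state(); c=cams.camera(n)
    if n=='wrist':
        T=np.eye(4);T[:3,:3]=R.from_rotvec(s['eef_rot']).as_matrix();T[:3,3]=s['position'];c['pose']=T@c['tool_from_camera']
    c['f']=240/np.tan(np.radians(c['vfov'])/2)
    return c
def pts(c,mask=None):
    z=c['range_z'];v,u=np.nonzero((z>0)&(mask if mask is not None else True))
    d=z[v,u];p=np.c_[(u-c['cx'])/c['f']*d,(v-c['cy'])/c['f']*d,d]
    return p@c['pose'][:3,:3].T+c['pose'][:3,3],u,v
E
python3 - <<'E'
from h import *
a=cam('top');b=cam('side')
for c,n in((a,'top'),(b,'side')):
    cv2.imwrite(f'pics/{n}1.png',c['frame'])
    np.savez(f'{n}1.npz',**c)
    print(n,c['pose'].round(3).tolist(),c['f'],c['cx'],c['cy'])
print(ctrl.get_state())
E
```

```text
pics
top [[0.02, -0.997, 0.08, 0.421], [-1.0, -0.02, 0.0, 0.096], [0.001, -0.08, -0.997, 1.487], [0.0, 0.0, 0.0, 1.0]] 556.2348905987152 314.650048326252 237.7540943831095
side [[0.892, 0.289, -0.348, 0.909], [0.453, -0.587, 0.671, -0.622], [-0.01, -0.756, -0.654, 0.816], [0.0, 0.0, 0.0, 1.0]] 500.9088540089597 318.82306301520106 240.52776105773322
{'t': 0.1, 'joint_pos': array([-1.32770950e+00,  9.17755657e-02,  1.23176377e+00, -2.02866043e-05,
        1.81983308e+00, -5.67053857e-02]), 'joint_velocities': array([ 0.00042507, -0.0012087 , -0.0036282 ,  0.00047954, -0.00156837,
        0.00075255]), 'effort': array([ 3.43870437e-03, -4.47857165e+01, -4.07569671e+01,  7.01193349e-02,
        2.83886696e-02, -1.10565243e-04]), 'position': array([ 0.17711425, -0.57297042,  0.22162572]), 'eef_rot': array([-3.10461551e+00, -4.68878923e-01,  2.90743415e-04]), 'contact_force': array([ 0.35391081, -0.17946465,  0.09362699]), 'torque': array([0.01162301, 0.0125101 , 0.01248765]), 'finger_force': 0.0, 'gripper_width': 0.08785658376552358}
```

View pics/top1.png

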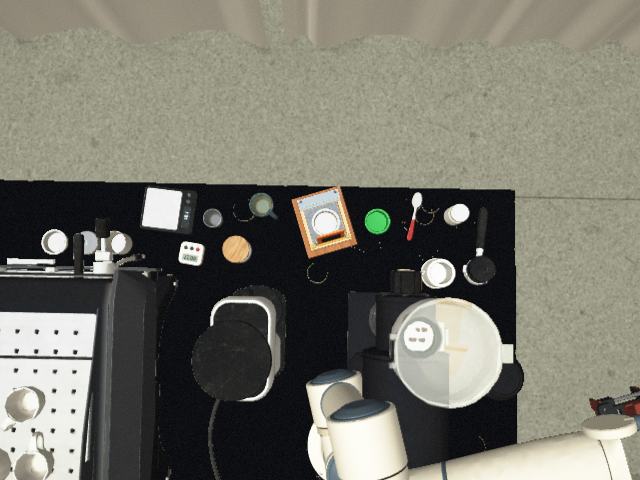

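View pics/side1.png

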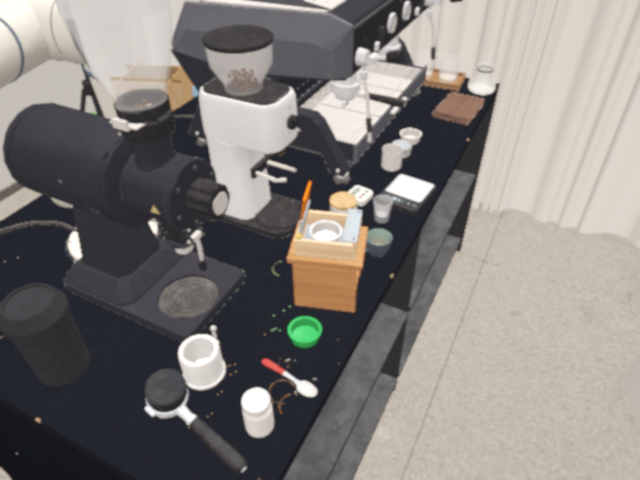

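The top view shows the case at about (325,222), with its flap upright at (330,237) and its lip at (320,197). The green decoy is at (377,221), and the grinders are at (240,340) and (440,340). The side view shows the case at (328,250), with the flap standing at (306,205).

Run:
```python
from h import *
c=dict(np.load('top1.npz'));P,u,v=pts(c)
img=c['frame'];hsv=cv2.cvtColor(img,cv2.COLOR_BGR2HSV)
def reg(u0,u1,v0,v1): return (u>=u0)&(u<u1)&(v>=v0)&(v<v1)
for n,r in dict(white=(190,290,285,405),black=(345,520,265,412),gap=(288,345,262,370),jar=(220,255,232,265),cup=(246,280,190,220)).items():
    q=P[reg(*r)]; q=q[q[:,2]>.05 if n!='gap' else q[:,2]>-9]
    print(n,q.min(0).round(3),q.max(0).round(3))
m=reg(285,365,180,265);q=P[m]
# coarse height map over grinders
for x in np.arange(.1,.7,.05):
    print(round(x,2),[ (lambda z: round(float(z.max()),2) if len(z) else None)(P[(abs(P[:,0]-x)<.025)&(abs(P[:,1]-y)<.025),2]) for y in np.arange(.4,-.55,-.05)])
sel=q[(q[:,2]>.172)&(q[:,2]<.2)]
rect=cv2.minAreaRect(sel[:,:2].astype(np.float32)*1000);print(rect,cv2.boxPoints(rect).round(1).tolist())
hh=hsv[v[m],u[m]]
o=q[(hh[:,1]>180)&(hh[:,0]<14)&(q[:,2]>.19)]
print('orange',len(o),o.min(0),o.max(0),o.mean(0))
for n in('top','side'):
    d=dict(np.load(n+'1.npz'));s=4 if n=='top' else 5
    cr=d['frame'][180:265,285:365] if n=='top' else d['frame'][170:320,250:390]
    cv2.imwrite(f'pics/{n}crop.png',cv2.resize(cr,None,fx=s,fy=s,interpolation=cv2.INTER_CUBIC)[:600,:800])
a=cv2.imread('pics/topcrop.png');b=cv2.imread('pics/sidecrop.png')
b=cv2.resize(b,(int(b.shape[1]*340/b.shape[0]),340));cv2.imwrite('pics/crop.png',np.hstack([a,b]))
```

```text
white [0.179 0.171 0.05 ] [0.404 0.317 0.467]
black [ 0.16  -0.384  0.05 ] [0.473 0.04  0.7  ]
gap [ 0.191  0.012 -0.011] [0.476 0.166 0.157]
jar [0.47  0.264 0.051] [0.534 0.331 0.091]
cup [0.59  0.198 0.05 ] [0.652 0.268 0.056]
0.1 [0.39, 0.02, 0.01, 0.01, 0.01, 0.01, 0.21, 0.58, 0.59, 0.59, 0.56, 0.57, 0.58, 0.58, 0.58, 0.58, 0.57, 0.53, None]
0.15 [0.39, 0.01, None, None, 0.01, 0.01, 0.23, 0.59, 0.59, 0.59, 0.41, 0.56, 0.57, 0.58, 0.58, 0.58, 0.58, 0.0, 0.35]
0.2 [0.4, None, 0.46, 0.47, 0.46, 0.02, 0.22, 0.59, 0.59, 0.58, 0.41, 0.4, None, None, 0.2, 0.56, 0.58, 0.57, 0.35]
0.25 [0.4, None, 0.47, 0.47, 0.47, 0.46, 0.01, 0.01, 0.53, 0.7, 0.7, 0.7, None, None, None, 0.2, 0.2, 0.01, None]
0.3 [0.4, 0.01, 0.47, 0.47, 0.47, 0.46, 0.01, 0.01, 0.7, 0.7, 0.7, 0.7, 0.69, None, None, None, 0.01, 0.01, None]
0.35 [0.4, 0.01, 0.47, 0.47, 0.46, 0.02, 0.01, 0.01, 0.7, 0.7, 0.7, 0.7, 0.7, None, None, 0.01, 0.01, 0.01, None]
0.4 [0.4, 0.01, 0.35, 0.35, 0.35, 0.02, 0.01, 0.01, 0.05, 0.7, 0.7, 0.7, 0.07, 0.07, 0.06, 0.01, 0.01, 0.01, None]
0.45 [0.02, 0.01, 0.08, 0.01, 0.01, 0.01, 0.01, 0.01, 0.01,
[... 211 characters left out ...]
1, 0.18, 0.27, 0.27, 0.19, 0.03, 0.03, 0.02, 0.01, 0.01, 0.05, 0.05, 0.01, 0.01, None]
0.6 [0.07, 0.06, 0.01, 0.06, 0.06, 0.2, 0.2, 0.2, 0.18, 0.03, 0.03, 0.02, 0.01, 0.09, 0.09, 0.05, 0.01, 0.01, None]
0.65 [0.02, 0.01, 0.01, 0.05, 0.05, 0.14, 0.2, 0.2, 0.01, 0.01, 0.01, 0.01, 0.01, 0.08, 0.08, 0.02, 0.01, 0.01, None]
((570.0150756835938, 74.92863464355469), (122.79412078857422, 99.8146743774414), 17.603986740112305) [[496.3999938964844, 103.9000015258789], [526.5999755859375, 8.800000190734863], [643.5999755859375, 45.900001525878906], [613.4000244140625, 141.10000610351562]]
orange 107 [0.51134896 0.03028327 0.19453775] [0.53707973 0.0907068  0.268564  ] [0.52482306 0.06106128 0.24056444]
```

View pics/crop.png

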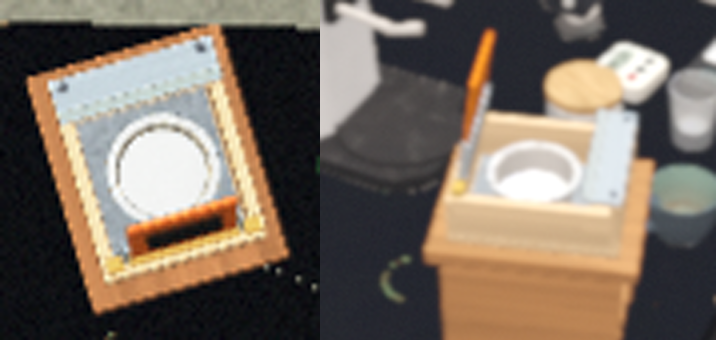

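Run:
```python
from h import *
c=dict(np.load('top1.npz'));P,u,v=pts(c)
q1=-1.328;ca,sa=np.cos(-q1),np.sin(-q1)
A=np.c_[P[:,0]*ca-P[:,1]*sa,P[:,0]*sa+P[:,1]*ca,P[:,2]]
print('arm r: lateral min,max, zmax')
for r in np.arange(-.1,.75,.05):
    k=(abs(A[:,0]-r)<.025)&(abs(A[:,1])<.2)&(A[:,2]>.3)&(P[:,0]<.235)
    if k.sum(): print(round(r,2),A[k,1].min().round(3),A[k,1].max().round(3),A[k,2].max().round(3))
print('black grinder left edge vs x: ymax for z bands')
for x in np.arange(.22,.5,.02):
    k=(abs(P[:,0]-x)<.01)&(P[:,1]<.15)&(P[:,1]>-.25)
    print(round(x,2),[(lambda y: round(float(y.max()),3) if len(y) else None)(P[k&(P[:,2]>z),1]) for z in(.1,.3,.4,.5,.6)],[(lambda y: round(float(y.min()),3) if len(y) else None)(P[(abs(P[:,0]-x)<.01)&(P[:,1]>.1)&(P[:,1]<.34)&(P[:,2]>z),1]) for z in(.1,.3,.4)])
c=dict(np.load('side1.npz'));P,u,v=pts(c)
print('side')
for x in np.arange(.22,.5,.02):
    k=(abs(P[:,0]-x)<.01)&(P[:,1]<.15)&(P[:,1]>-.25)
    print(round(x,2),[(lambda y: round(float(y.max()),3) if len(y) else None)(P[k&(P[:,2]>z),1]) for z in(.1,.3,.4,.5,.6)],P[k,2].max() if k.any() else None)
```

```text
arm r: lateral min,max, zmax
-0.05 0.154 0.174 0.34
0.0 0.105 0.2 0.591
0.05 0.096 0.2 0.592
0.1 0.048 0.2 0.576
0.15 0.041 0.2 0.567
0.2 0.027 0.152 0.572
0.25 0.05 0.091 0.578
0.3 0.04 0.09 0.58
0.35 0.027 0.089 0.579
0.4 0.015 0.097 0.576
0.45 -0.008 0.097 0.577
0.5 0.032 0.1 0.555
0.55 0.034 0.069 0.395
0.6 0.056 0.066 0.356
black grinder left edge vs x: ymax for z bands
0.22 [0.061, 0.046, 0.046, 0.046, None] [0.179, 0.179, 0.189]
0.24 [-0.008, -0.008, -0.064, None, None] [0.177, 0.177, 0.177]
0.26 [-0.009, -0.009, -0.044, -0.044, -0.044] [0.171, 0.171, 0.171]
0.28 [-0.007, -0.007, -0.029, -0.029, -0.029] [0.171, 0.171, 0.171]
0.3 [-0.013, -0.013, -0.013, -0.013, -0.013] [0.173, 0.173, 0.173]
0.32 [-0.014, -0.014, -0.014, -0.014, -0.014] [0.179, 0.179, 0.179]
0.34 [-0.013, -0.013, -0.013, -0.013, -0.013] [0.178, 0.179, 0.195]
0.36 [-0.013, -0.013, -0.013, -0.013, -0.013] [0.179, 0.18, None]
0.38 [-0.033, -0.033, -0.034, -0.034, -0.034] [0.185, 0.187, None]
0.4 [-0.032, -0.032, -0.053, -0.053, -0.053] [0.227, 0.229, None]
0.42 [-0.063, -0.063, None, None, None] [None, None, None]
[... 459 characters left out ...]
57] 0.609541154780913
0.3 [-0.107, -0.107, -0.121, -0.138, -0.159] 0.6348433073859399
0.32 [-0.109, -0.121, -0.122, -0.141, -0.164] 0.6371587259075484
0.34 [-0.062, -0.062, -0.072, -0.133, -0.161] 0.6393822626888712
0.36 [-0.052, -0.052, -0.052, -0.052, -0.149] 0.6395978340207367
0.38 [-0.051, -0.051, -0.051, -0.051, -0.051] 0.6387841863879531
0.4 [-0.034, -0.034, -0.061, -0.061, -0.061] 0.6340948011008911
0.42 [-0.068, -0.068, None, None, None] 0.34759734543920057
0.44 [-0.065, -0.065, None, None, None] 0.3475380958930803
0.46 [-0.078, -0.078, None, None, None] 0.33474210323432413
0.48 [0.111, None, None, None, None] 0.14115227433554012
0.5 [0.11, None, None, None, None] 0.18392977506212527
```

Emit:
{"name": "step_arm", "arguments": {"deltas": [0,0,-0.2,0,0,0,0,0,0,-0.2,0,0,0,0,0,0,-0.2,0,0,0,0,0,0,-0.2,0,0,0,0,0,0,-0.2,0,0,0,0,0,0,0,0,0,0,0]}}

```text
t: 0.85
position: [0.1772, -0.5734, 0.4775]
eef_rot: [3.097, 0.468, 0.001]
contact_force: [-0.4, -0.6, 0.7]
gripper_width: 0.0312
finger_force: 0.0
```

```bash
cat > st.py <<'E'
from h import *
s=ctrl.get_state();print(round(s['t'],2),s['joint_pos'].round(3),s['position'].round(4),s['eef_rot'].round(3),s['contact_force'].round(2),s['gripper_width'].round(4))
E
python3 st.py
```

```text
Traceback (most recent call last):
  File "st.py", line 2, in <module>
    s=ctrl.get_state();print(round(s['t'],2),s['joint_pos'].round(3),s['position'].round(4),s['eef_rot'].round(3),s['contact_force'].round(2),s['gripper_width'].round(4))
                                                                                                                                              ^^^^^^^^^^^^^^^^^^^^^^^^
AttributeError: 'float' object has no attribute 'round'
```

Emit:
{"name": "step_arm", "arguments": {"deltas": [0,0,-0.2,-0.11,0,0,0,0,0,-0.2,-0.11,0,0,0,0,0.05,-0.2,-0.11,0,0,0,0,0.1,-0.2,-0.11,0,0,0,0,0,0,0,0,0,0,0,0,0,0,0,0,0]}}

```text
t: 1.6
position: [0.1723, -0.5576, 0.6765]
eef_rot: [2.432, 0.367, 0.132]
contact_force: [0.7, -0.5, -1.1]
gripper_width: 0.0004
finger_force: 0.0
```

```bash
sed -i "s/,s\['gripper_width'\].round(4))/)/" st.py; python3 st.py
cat > fit.py <<'E'
import numpy as np
from scipy.optimize import least_squares
# q2,q3,q5 ; r (sqrt(r^2-off^2)), z
D=[(.0918,1.2318,1.8198,np.hypot(.1771,.573),.2216)]
E
```

```text
1.6 [-1.365 -0.061  0.632  0.063  1.886 -0.053] [ 0.1723 -0.5576  0.6765] [2.432 0.367 0.132] [ 0.67 -0.49 -1.09]
```

Emit:
{"name": "step_arm", "arguments": {"deltas": [0,0.126,-0.156,-0.11,0,0,0,0,0.153,-0.129,-0.11,0,0,0,0,0.173,-0.1,-0.11,0,0,0,0,0.188,-0.068,-0.11,0,0,0,0,0.197,-0.035,-0.11,0,0,0,0,0.2,0,0,0,0,0,0,0,0,0,0,0,0]}}

```text
t: 2.48
position: [0.1735, -0.5626, 0.9781]
eef_rot: [1.576, 0.238, 0.234]
contact_force: [-0.7, -1.0, 1.0]
gripper_width: 0.0004
finger_force: 0.0
```

```bash
python3 st.py
python3 - <<'E'
from h import *
P,u,v=pts(cam('top'));q1=ctrl.get_state()['joint_pos'][0];ca,sa=np.cos(-q1),np.sin(-q1)
A=np.c_[P[:,0]*ca-P[:,1]*sa,P[:,0]*sa+P[:,1]*ca,P[:,2]]
for r in np.arange(-.15,.75,.05):
    k=(abs(A[:,0]-r)<.025)&(abs(A[:,1])<.2)&(A[:,2]>.3)&(P[:,0]<.235)
    if k.sum(): print(round(r,2),A[k,1].min().round(3),A[k,1].max().round(3),A[k,2].max().round(3))
E
```

```text
2.48 [-1.415 -0.236  0.673  0.158  1.157 -0.066] [ 0.1735 -0.5626  0.9781] [1.576 0.238 0.234] [-0.65 -0.95  1.05]
-0.15 0.118 0.2 0.567
-0.1 0.123 0.2 0.583
-0.05 0.101 0.2 0.582
0.0 0.029 0.2 0.468
0.05 0.034 0.2 0.4
0.1 0.034 0.2 0.408
0.15 0.014 0.196 0.407
0.2 0.007 0.159 0.389
```

Run:
```python
from h import *
c=cam('side');d=cam('top')
cv2.imwrite('pics/s2.png',np.hstack([cv2.resize(c['frame'],(400,300)),cv2.resize(d['frame'],(400,300))]))
```

```text
(no output)
```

View pics/s2.png

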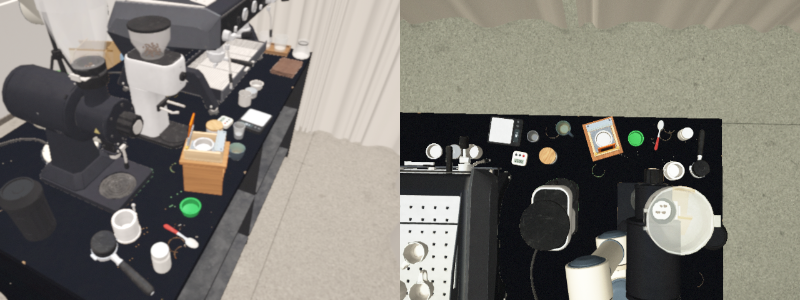

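Run:
```python
import numpy as np
from scipy.optimize import least_squares
D=[(.0918,1.2318,1.8198,np.hypot(.1771,.573),.2216),(-.061,.632,1.886,np.hypot(.1723,.5576),.6765),(-.236,.673,1.157,np.hypot(.1735,.5626),.9781)]
def fk(p,a,b,T):
    h,L1,L2,a2,L3,a3=p
    return L1*np.sin(a)+L2*np.sin(b)-a2*np.cos(b)+L3*np.sin(T)-a3*np.cos(T),h+L1*np.cos(a)+L2*np.cos(b)+a2*np.sin(b)+L3*np.cos(T)+a3*np.sin(T)
for pri in([.25,.3,.5,0,.33,0],[.36,.36,.4,0.05,.3,0.05],[.27,.29,.35,0.08,.27,0.08]):
    def f(p):
        e=[]
        for q2,q3,q5,r,z in D:
            R,Z=fk(p,q2,q2+q3,q2+q3+q5);e+=[(R-np.sqrt(r*r-.04**2))/.002,(Z-z)/.002]
        return np.r_[e,(p-np.array(pri))/.1]
    s=least_squares(f,pri);h,L1,L2,a2,L3,a3=s.x
    a,b,T=-.236,.437,1.594
    print(s.x.round(3),abs(f(s.x)[:6]).max().round(2))
    print(' elbow',(L1*np.sin(a)).round(3),(h+L1*np.cos(a)).round(3),'wrist',(L1*np.sin(a)+L2*np.sin(b)-a2*np.cos(b)).round(3),(h+L1*np.cos(a)+L2*np.cos(b)+a2*np.sin(b)).round(3))
```

```text
[ 0.235  0.276  0.552 -0.084  0.342  0.018] 0.1
 elbow -0.065 0.504 wrist 0.245 0.968
[ 0.259  0.246  0.55  -0.08   0.339  0.024] 0.11
 elbow -0.058 0.498 wrist 0.248 0.962
[ 0.266  0.238  0.549 -0.079  0.338  0.025] 0.12
 elbow -0.056 0.497 wrist 0.249 0.961
```

Emit:
{"name": "step_arm", "arguments": {"deltas": [0.226,0,-0.0108,0,0.0611,0,0,0.226,0,-0.0108,0,0.0611,0,0,0.226,0,-0.0108,0,0.0611,0,0,0.226,0,-0.0108,0,0.0611,0,0,0.226,0,-0.0108,0,0.0611,0,0,0.226,0,-0.0108,0,0.0611,0,0,0.226,0,-0.0108,0,0.0611,0,0]}}

```text
t: 3.5
position: [0.4885, -0.3287, 0.9778]
eef_rot: [1.454, 0.761, 0.763]
contact_force: [0.9, -1.3, -0.3]
gripper_width: 0.0005
finger_force: 0.0
```

Emit:
{"name": "step_arm", "arguments": {"deltas": [0.226,0,-0.0108,0,0.0611,0,0,0.226,0,-0.0108,0,0.0611,0,0,0.226,0,-0.0108,0,0.0611,0,0,0.226,0,-0.0108,0,0.0611,0,0,0.226,0,-0.0108,0,0.0611,0,0,0.226,0,-0.0108,0,0.0611,0,0,0.226,0,-0.0108,0,0.0611,0,0,0,0,0,0,0,0,0]}}

```text
t: 4.5
position: [0.5881, 0.0489, 0.9841]
eef_rot: [1.189, 1.264, 1.274]
contact_force: [-0.2, 0.5, -0.0]
gripper_width: 0.0005
finger_force: 0.0
```

```bash
python3 st.py
```

```text
4.5 [-0.05  -0.227  0.66   0.139  1.148 -0.043] [0.5881 0.0489 0.9841] [1.189 1.264 1.274] [-0.22  0.52 -0.04]
```

Emit:
{"name": "step_arm", "arguments": {"deltas": [0.018,-0.2,-0.04,0.111,0,0,0,0.018,-0.204,-0.004,0.111,0,0,0,0.018,-0.202,0.03,0.111,0,0,0,0.018,-0.193,0.065,0.111,0,0,0,0.018,-0.179,0.098,0.111,0,0,0,0.018,-0.16,0.127,0.111,0,0,0,0.018,-0.135,0.153,0.111,0,0,0,0.018,-0.106,0.174,0.111,0,0,0,0.018,-0.074,0.19,0.111,0,0,0,0,0,0,0,0,0,0]}}

```text
t: 5.75
position: [0.4953, 0.0866, 0.53]
eef_rot: [-2.127, -2.283, 0.003]
contact_force: [0.2, 0.1, -1.1]
gripper_width: 0.0003
finger_force: 0.0
```

```bash
python3 st.py
```

```text
5.75 [0.095 0.175 0.547 0.023 2.435 0.042] [0.4953 0.0866 0.53  ] [-2.127 -2.283  0.003] [ 0.22  0.14 -1.13]
```

Emit:
{"name": "step_arm", "arguments": {"deltas": [0,0,0,0,0,0.1063,0,0,0,0,0,0,0.1063,0,0,0,0,0,0,0.1063,0,0,0,0,0,0,0.1063,0,0,0,0,0,0,0.1063,0,0,0,0,0,0,0.1063,0,0,0,0,0,0,0.1063,0,0,0,0,0,0,0.1063,0,0,0,0,0,0,0,0]}}

```text
t: 6.88
position: [0.4914, 0.0864, 0.5399]
eef_rot: [-3.09, -0.48, -0.009]
contact_force: [-0.1, -0.3, 1.2]
gripper_width: 0.0004
finger_force: 0.0
```

```bash
python3 st.py
python3 - <<'E'
from h import *
c=cam('wrist');cv2.imwrite('pics/w1.png',c['frame'])
s=ctrl.get_state();print(R.from_rotvec(s['eef_rot']).as_matrix().round(3).tolist(),c['pose'][:3,3])
P,u,v=pts(c)
sel=P[(P[:,2]>.172)&(P[:,2]<.2)&(abs(P[:,0]-.57)<.1)&(abs(P[:,1]-.075)<.1)]
print(len(sel),cv2.minAreaRect(sel[:,:2].astype(np.float32)*1000))
yaw=.307
def tocase(P,o=(.57,.075)):
    d=P[:,:2]-o;return np.c_[d@[np.cos(yaw),np.sin(yaw)],d@[-np.sin(yaw),np.cos(yaw)],P[:,2]]
hs=cv2.cvtColor(c['frame'],cv2.COLOR_BGR2HSV)[v,u]
for n,C in(('o',P[(hs[:,1]>180)&(hs[:,0]<14)&(P[:,2]>.19)]),):
    C=tocase(C);print(len(C),np.percentile(C,[2,50,98],0).round(4))
E
```

```text
6.88 [0.095 0.166 0.535 0.023 2.436 1.376] [0.4914 0.0864 0.5399] [-3.09  -0.48  -0.009] [-0.08 -0.34  1.21]
[[0.952, 0.305, 0.002], [0.305, -0.952, 0.016], [0.007, -0.014, -1.0]] [0.56964861 0.1106385  0.70152496]
2400 ((567.3160400390625, 76.65433502197266), (122.0797119140625, 99.73558807373047), 17.67599868774414)
31 [[-0.0483 -0.0158  0.2441]
 [-0.048   0.0032  0.2457]
 [-0.0478  0.0222  0.247 ]]
```

View pics/w1.png

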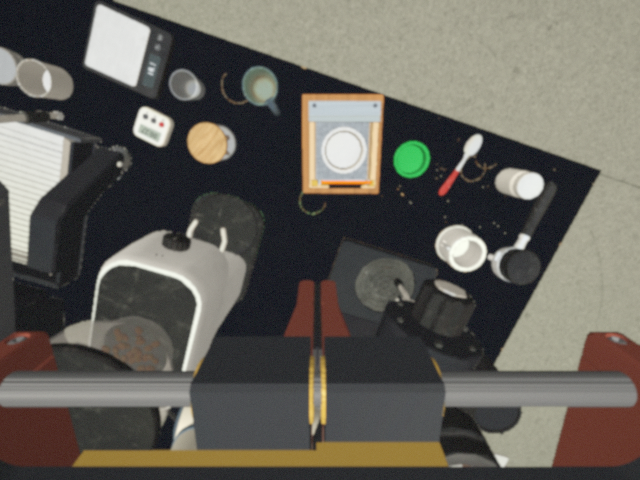

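Emit:
{"name": "step_arm", "arguments": {"deltas": [-0.01,0,0.2,0,0,0,0,-0.01,0,0.2,0,0,0,0,-0.01,0,0.2,0,0,0,0,-0.01,0,0.2,0,0,0,0,-0.01,0,0.2,0,0,0,0,0,0.06,0.04,0,0,0,0,0,0.06,0.04,0,0,0,0,0,0,0,0,0,0,0]}}

```text
t: 7.92
position: [0.4895, 0.0574, 0.2686]
eef_rot: [-3.09, -0.477, -0.003]
contact_force: [-0.0, -0.1, -0.3]
gripper_width: 0.0008
finger_force: 0.0
```

```bash
cat >> st.py <<'E'
d=s['position'][:2]-np.array([.5685,.0758]);y=.308
print('case mm',round(1e3*d@[np.cos(y),np.sin(y)],1),round(1e3*d@[-np.sin(y),np.cos(y)],1),(s['position'][2]*1e3).round(1),'toolR',R.from_rotvec(s['eef_rot']).as_matrix().round(3).tolist(), 'F case x', round(float(s['contact_force'][:2]@[np.cos(y),np.sin(y)]),2))
E
python3 st.py
```

```text
7.92 [ 0.037 -0.183  1.415  0.016  1.909  1.307] [0.4895 0.0574 0.2686] [-3.09e+00 -4.77e-01 -3.00e-03] [-0.03 -0.14 -0.34]
case mm -80.9 6.4 268.6 toolR [[0.954, 0.301, -0.0], [0.301, -0.953, 0.015], [0.004, -0.014, -1.0]] F case x -0.07
```

Emit:
{"name": "step_arm", "arguments": {"deltas": [0,0,0.09,0,0,0,0,0.04,0,0.09,0,0,0,0,0,0,0,0,0,0,0]}}

```text
t: 8.3
position: [0.4981, 0.0625, 0.2218]
eef_rot: [-3.089, -0.479, 0.002]
contact_force: [-0.3, -0.3, -0.2]
gripper_width: 0.0006
finger_force: 0.0
```

```bash
python3 st.py
python3 - <<'E'
from h import *
c=cam('side');cv2.imwrite('pics/s3.png',cv2.resize(c['frame'][150:310,240:440],None,fx=3.5,fy=3.5,interpolation=cv2.INTER_CUBIC))
E
```

```text
8.3 [ 0.046 -0.171  1.487  0.016  1.828  1.313] [0.4981 0.0625 0.2218] [-3.089e+00 -4.790e-01  2.000e-03] [-0.29 -0.33 -0.18]
case mm -71.1 8.7 221.8 toolR [[0.953, 0.303, -0.004], [0.303, -0.953, 0.015], [0.001, -0.016, -1.0]] F case x -0.38
```

View pics/s3.png

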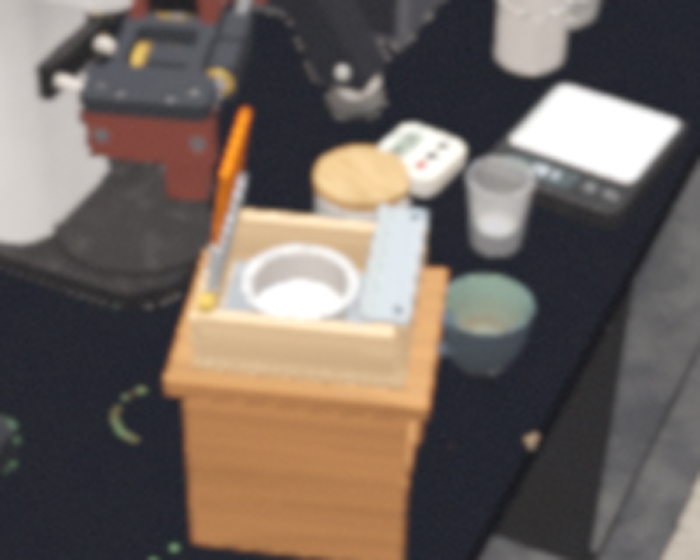

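Emit:
{"name": "step_arm", "arguments": {"deltas": [0.04,0.01,0,0,0,0,0,0.032,0,0.004,0,0,0,0,0.028,0,0.012,0,0,0,0,0.028,0,0.016,0,0,0,0,0,0,0,0,0,0,0]}}

```text
t: 8.98
position: [0.5292, 0.0701, 0.213]
eef_rot: [-3.089, -0.479, 0.003]
contact_force: [-0.4, -1.0, -0.2]
gripper_width: 0.0007
finger_force: 0.1
```

```bash
python3 st.py
```

```text
8.97 [ 0.058 -0.087  1.426  0.016  1.806  1.325] [0.5292 0.0701 0.213 ] [-3.089e+00 -4.790e-01  3.000e-03] [-0.41 -0.95 -0.23]
case mm -39.1 6.5 213.0 toolR [[0.953, 0.303, -0.004], [0.303, -0.953, 0.015], [0.0, -0.016, -1.0]] F case x -0.68
```

Emit:
{"name": "step_arm", "arguments": {"deltas": [0.024,0,0.024,0,0,0,0,0.02,0,0.028,0,0,0,0,0.012,0,0.032,0,0,0,0,0,0,0,0,0,0,0]}}

```text
t: 9.48
position: [0.5424, 0.0746, 0.1918]
eef_rot: [-3.089, -0.479, 0.002]
contact_force: [0.9, -1.8, 1.6]
gripper_width: 0.0005
finger_force: 0.5
```

```bash
python3 st.py;  python3 - <<'E'
from h import *
c=cam('side');cv2.imwrite('pics/s4.png',cv2.resize(c['frame'][170:280,260:400],None,fx=5,fy=5,interpolation=cv2.INTER_CUBIC))
E
```

```text
9.47 [ 0.065 -0.053  1.431  0.016  1.766  1.331] [0.5424 0.0746 0.1918] [-3.089e+00 -4.790e-01  2.000e-03] [ 0.9  -1.78  1.56]
case mm -25.3 6.8 191.8 toolR [[0.953, 0.303, -0.004], [0.303, -0.953, 0.015], [0.001, -0.016, -1.0]] F case x 0.32
```

View pics/s4.png

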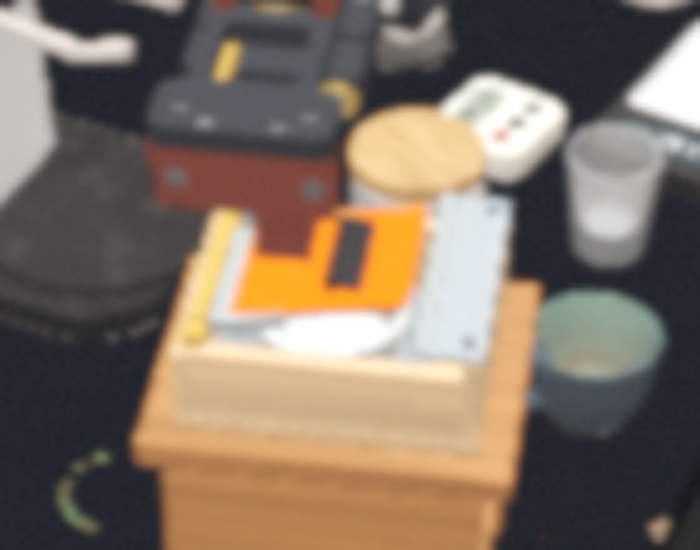

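Emit:
{"name": "step_arm", "arguments": {"deltas": [0,0,0.014,0,0,0,0,0,0,0.014,0,0,0,0,0,0,0,0,0,0,0]}}

```text
t: 9.9
position: [0.5424, 0.0747, 0.1858]
eef_rot: [-3.089, -0.479, 0.0]
contact_force: [0.8, 0.1, 0.2]
gripper_width: 0.0003
finger_force: 0.7
```

```bash
python3 st.py
```

```text
9.9 [ 0.065 -0.054  1.443  0.016  1.754  1.331] [0.5424 0.0747 0.1858] [-3.089 -0.479  0.   ] [0.8  0.12 0.16]
case mm -25.2 6.9 185.8 toolR [[0.953, 0.303, -0.003], [0.303, -0.953, 0.015], [0.002, -0.015, -1.0]] F case x 0.8
```

Emit:
{"name": "step_arm", "arguments": {"deltas": [0,0,0.008,0,0,0,0,0,0,0,0,0,0,0]}}

```text
t: 10.15
position: [0.5425, 0.0747, 0.1843]
eef_rot: [-3.089, -0.479, -0.001]
contact_force: [2.3, 0.7, 3.5]
gripper_width: 0.0004
finger_force: 1.9
```

Emit:
{"name": "step_arm", "arguments": {"deltas": [0,0,0.006,0,0,0,0,0,0,0,0,0,0,0]}}

```text
t: 10.4
position: [0.5426, 0.0747, 0.1841]
eef_rot: [-3.089, -0.479, -0.002]
contact_force: [0.6, 0.2, 8.7]
gripper_width: 0.0008
finger_force: 4.4
```

Emit:
{"name": "step_arm", "arguments": {"deltas": [0.016,0,0,0,0,0,0,0.016,0,0,0,0,0,0,0.016,0,0,0,0,0,0,0,0,0,0,0,0,0]}}

```text
t: 10.9
position: [0.5539, 0.0783, 0.184]
eef_rot: [-3.09, -0.479, -0.001]
contact_force: [-1.4, -0.4, 8.3]
gripper_width: 0.0005
finger_force: 4.3
```

Emit:
{"name": "step_arm", "arguments": {"deltas": [0.016,0,0,0,0,0,0,0.016,0,0,0,0,0,0,0,0,0,0,0,0,0]}}

```text
t: 11.28
position: [0.5614, 0.0807, 0.1839]
eef_rot: [-3.089, -0.479, -0.001]
contact_force: [-0.8, -0.4, 8.1]
gripper_width: 0.0005
finger_force: 4.1
```

```bash
python3 st.py
```

```text
11.28 [ 0.073 -0.002  1.395  0.015  1.749  1.339] [0.5614 0.0807 0.1839] [-3.089e+00 -4.790e-01 -1.000e-03] [-0.85 -0.39  8.15]
case mm -5.2 6.8 183.9 toolR [[0.953, 0.303, -0.002], [0.303, -0.953, 0.015], [0.003, -0.015, -1.0]] F case x -0.92
```

Emit:
{"name": "step_arm", "arguments": {"deltas": [0.016,0,0,0,0,0,0,0.012,0,0,0,0,0,0,0,0,0,0,0,0,0]}}

```text
t: 11.65
position: [0.5669, 0.0823, 0.1836]
eef_rot: [-3.09, -0.479, 0.004]
contact_force: [-5.8, -1.2, 8.4]
gripper_width: 0.0003
finger_force: 4.6
```

Emit:
{"name": "step_arm", "arguments": {"deltas": [0.008,0,0,0,0,0,0,0.008,0,0,0,0,0,0,0,0,0,0,0,0,0]}}

```text
t: 12.02
position: [0.5707, 0.0835, 0.1836]
eef_rot: [-3.09, -0.478, 0.005]
contact_force: [-6.0, -2.6, 9.1]
gripper_width: 0.0002
finger_force: 4.5
```

```bash
python3 st.py;  python3 - <<'E'
from h import *
c=cam('side');cv2.imwrite('pics/s5.png',cv2.resize(c['frame'][170:280,260:400],None,fx=5,fy=5,interpolation=cv2.INTER_CUBIC))
E
```

```text
12.03 [0.078 0.027 1.367 0.015 1.752 1.344] [0.5707 0.0835 0.1836] [-3.09  -0.478  0.005] [-6.   -2.63  9.07]
case mm 4.4 6.6 183.6 toolR [[0.953, 0.302, -0.005], [0.302, -0.953, 0.014], [-0.001, -0.015, -1.0]] F case x -6.52
```

View pics/s5.png

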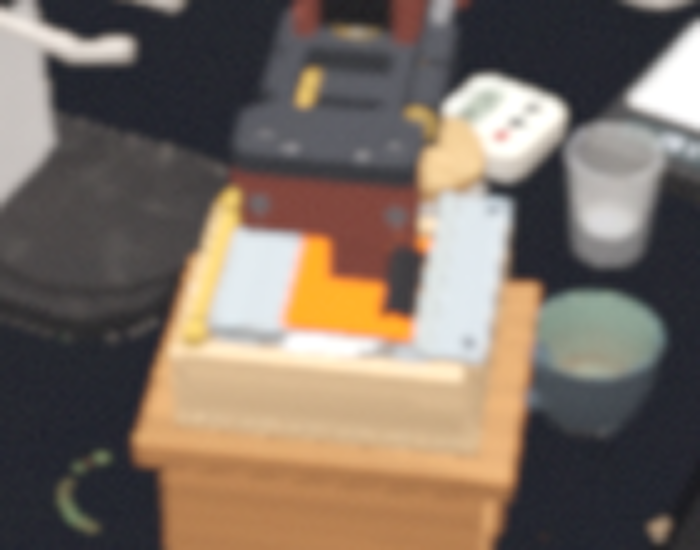

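Emit:
{"name": "step_arm", "arguments": {"deltas": [0.008,0,0,0,0,0,0,0.004,0,0,0,0,0,0,0,0,0,0,0,0,0]}}

```text
t: 12.45
position: [0.5714, 0.0836, 0.1832]
eef_rot: [-3.091, -0.478, 0.013]
contact_force: [-13.9, -6.1, 10.6]
gripper_width: 0.0006
finger_force: 9.8
```

Emit:
{"name": "step_arm", "arguments": {"deltas": [0.006,0,0,0,0,0,0,0,0,0,0,0,0,0]}}

```text
t: 12.7
position: [0.5715, 0.0836, 0.183]
eef_rot: [-3.091, -0.477, 0.019]
contact_force: [-19.3, -6.7, 12.5]
gripper_width: 0.0003
finger_force: 11.9
```

```bash
python3 st.py
```

```text
12.7 [0.079 0.038 1.356 0.013 1.761 1.346] [0.5715 0.0836 0.183 ] [-3.091 -0.477  0.019] [-19.27  -6.67  12.48]
case mm 5.3 6.5 183.0 toolR [[0.953, 0.302, -0.014], [0.302, -0.953, 0.011], [-0.01, -0.015, -1.0]] F case x -20.38
```

Emit:
{"name": "step_arm", "arguments": {"deltas": [-0.008,0,-0.01,0,0,0,0,-0.004,0,-0.01,0,0,0,0,-0.004,0,-0.008,0,0,0,0,-0.012,0,-0.01,0,0,0,0,-0.012,0,-0.04,0,0,0,0,0,0,-0.1,0,0,0,0,0,0,-0.2,0,0,0,0,-0.1,0,-0.2,0,0,0,0,0,0,0,0,0,0,0]}}

```text
t: 13.82
position: [0.5433, 0.0725, 0.3342]
eef_rot: [-3.09, -0.479, -0.017]
contact_force: [-0.2, 0.2, -0.0]
gripper_width: 0.0004
finger_force: 0.0
```

```bash
python3 st.py;  python3 - <<'E'
from h import *
c=cam('side');cv2.imwrite('pics/s6.png',cv2.resize(c['frame'][170:280,260:400],None,fx=5,fy=5,interpolation=cv2.INTER_CUBIC))
P,u,v=pts(c);hs=cv2.cvtColor(c['frame'],cv2.COLOR_BGR2HSV)[v,u]
k=(hs[:,1]>200)&(hs[:,0]<20)&(P[:,2]>.176)&(P[:,2]<.3)&(u>260)&(u<400)
C=P[k];d=C[:,:2]-[.5685,.0758];x=d@[.953,.303]
print(k.sum(),np.percentile(x,[2,50,98]).round(4),np.percentile(C[:,2],[2,50,98]).round(4), np.polyfit(x,C[:,2],1))
E
```

```text
13.82 [ 0.061 -0.006  1.13   0.017  2.007  1.331] [0.5433 0.0725 0.3342] [-3.09  -0.479 -0.017] [-0.22  0.17 -0.05]
case mm -25.0 4.5 334.2 toolR [[0.953, 0.303, 0.009], [0.303, -0.953, 0.016], [0.013, -0.013, -1.0]] F case x -0.16
190 [-0.0156 -0.002   0.0247] [0.1839 0.1861 0.1889] [0.05815451 0.18611775]
```

View pics/s6.png

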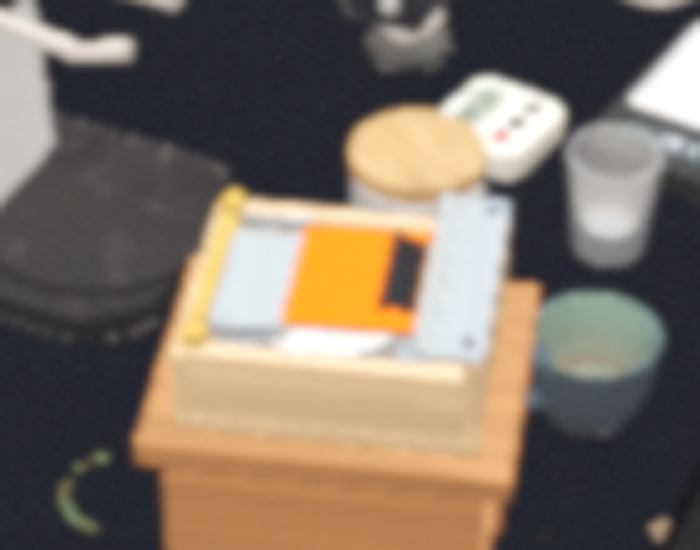

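The picture shows the flap shut and held under the lip. The catch at (403,272) is still in its forward position, and the hand is clear.

```bash
python3 -c "
from rig import ctrl
print(ctrl.close_job())"
```

```text
the job is handed in; nothing more can be done
None
```

The case is shut and the job is handed in, but no verdict came back. The flap lies flat with its edge under the steel lip, pushed out to its stop, and the hand is clear. Pushing force peaked at about 24 N (limit 40 N) and arm time was about 14 s of the 38 s allowed.

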